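# Stand the fallen board and tray back up in the kitchen rack

## Robot

A 6-joint arm with a two-finger parallel gripper is mounted at the origin on the work surface. World frame = base frame: x ahead of the robot, y to its left, z up, the work surface at z = 0. Lengths are in m, angles in rad, forces in N, time in s.
With the tool pointing down it reaches from about 0.2 to 0.875 m from the base axis. Payload 3.4 kg.
Tool frame: the origin (TCP) lies between the finger pads; the fingertips stand 25 mm ahead of it and the grasp point (between the pads) lies 6 mm ahead of it (r.nose_length is the z of the fingertips in the tool frame, in m); z points along the fingers, y is the line along which they close (so a half turn about z gives the same grasp; the last joint's range is limited). The gripper opens to 94 mm and grips with 3 to 60 N. Pads are 16 mm wide; open, the fingers measure 119 mm over their backs; the gripper's body (75 mm by 177 mm) begins 78 mm behind the grasp point.
Start: joints at [1.169, 0.276, 1.505, -0, 1.361, -0.121], TCP at [0.159, 0.553, 0.202] pointing down, gripper open.
Joint ranges: [-2.89, 2.89], [-0.75, 2.08], [0.22, 2.7], [-1.18, 4.32], [0.11, 2.71], [-2.7, 2.7]. Speed limits (rad/s): [2.57, 2.57, 3.14, 3.14, 3.14, 3.14].

## Interface

Orientations are given as a unit quaternion [w, x, y, z].
In Python, from plant import r, gripper_to, inverse_kinematics, vision, models, telemetry gives the robot as it stands. Calls block until the motion is done:
- r.move_to(position, orientation): joint-space move of the TCP to a pose.
- r.move_l(position, rot=None, vel=0.15, guard=None): straight line of the TCP; rot=None keeps the orientation; vel is the mean speed in m/s. With guard (N) it stops when the force on the tool has changed by that much, and returns True; else False.
- r.movej(angles): joint-space move.
- gripper_to(opening, f_grip=None): finger opening in m; f_grip is the grip in N (None keeps the last); returns when the fingers have stopped.
- r.hold(seconds).
- inverse_kinematics(position, orientation): joint angles nearest the present ones, or None.
- vision.snapshot(name): name is "scene" or "top" or "wrist"; returns the picture (420x560x3 uint8, red, green, blue); there is no depth.
- vision.get_calibration(name): a dict with "fx", "fy", "cx", "cy" (pixels), "position" and "orientation" of the camera in the world. Camera axes: x right, y down, z forward; pixel columns grow to the right and rows downward; lengths in m; the calibration is good to about 2 mm. A picture is of the moment at which its call begins: read the wrist's pose just before it. get_calibration takes no time and is no camera call; for the wrist camera it gives the pose at the moment of the call.
A pose or a line that the arm cannot do raises r.PlanningError and nothing moves.
- r.sign_off(): hands the job in; it is judged then, once.
Trained networks look in the newest picture that a camera, given by its name, has taken for a name from the list of things; names that differ only in an ending like _2 or _b are one class to them, and where a whole thing is asked for, a point or a joint stands for the part that bears it (a point fixed in the world has none). Each returns a list of dicts, best first, with "score" (0 to 1); they miss things now and then, are a little off and sometimes report something else, mostly with a low value. They report only what shows in the picture. A call takes as long as a camera call. They do not tell look-alikes from the thing itself.
- models.boxes_of(thing, camera): "at" ([x, y, z] in m, in world coordinates, good to about 4 mm: the middle of the surface that is visible of it).
- models.regions_of(thing, camera): "pixels" (420x560 bool, what is visible of it).
- models.mark_of(thing, camera): "at" ([x, y, z] in m, in world coordinates, good to about 4 mm: a listed point, or the origin of a listed thing).
Readings, each from a call of its own:
- telemetry.current_t(): time.
- telemetry.current_joints(): joint angles.
- telemetry.current_dq(): joint speeds.
- telemetry.current_joint_efforts(): joint torques, N m.
- telemetry.current_ee_pos(): TCP position.
- telemetry.current_tool_rot(): TCP orientation.
- telemetry.current_wrist_force(): force on the tool from outside, world axes, zero at the start.
- telemetry.current_torque(): the same for the moment, N m.
- telemetry.current_opening(): finger opening in m.
- telemetry.current_finger_force(): force on a finger pad.
Only numpy, scipy, OpenCV 4.12 (cv2) and the standard library are available. Lean on these libraries where they do the work, as an engineer would, in place of code of your own. Each camera call takes 0.05 s, during which the arm holds its last target. There are 200 camera calls.

## Task

In the rack on the worktop the chopping board and the oven tray have fallen forward on to the low front rail. With the fingertips, gently push each of them back up and over so that it leans on the rear rail like the platter that already stands, its lower edge still in the groove and in its own place along it; do not squeeze them or lift them out. Leave the platter and everything around the rack where it is.

Things in the scene. Friction and masses are not known exactly. Their poses are not given: they have to be found in the camera images.
- rack: Fixed pan rack: wooden plank 140 x 460 mm, 12 mm thick; two kerbs 34 mm apart, tops 32 mm up, form one groove along it. Three flat things stand side by side in the groove, 145 mm apart, in any order. Origin: on the worktop under the groove's middle; x from front rail to rear rail (away from the robot, turned up to 0.25 rad), y along the groove
- front_rail (a point): Middle of the low front rail: steel bar 10 mm thick, 440 mm long, centre 88 mm above the worktop, 64 mm in front (-x) of the rack's origin
- rear_rail (a point): Middle of the higher rear rail: steel bar 10 mm thick, 440 mm long, centre 122 mm above the worktop, 36 mm behind (+x) the rack's origin
- board: Wooden chopping board 16 x 122 x 185 mm, hand slot 54 x 24 mm starting 140 mm above its foot; 0.3-0.5 kg. Fallen forward 0.68 rad on to the front rail, foot against the rear kerb; once pushed some 0.15 rad past upright it tips on to the rear rail by itself. Origin: mid-plane, mid-width, 16 mm above the lower edge; z up its face, x through it to the rear rail, y along its width.
- board_top (a point): Middle of the chopping board's top edge; about 155 mm above the worktop at the start
- tray: Bare metal oven tray 20 x 120 x 168 mm, flat back to the front, open side to the rear; 0.25-0.5 kg. Fallen forward 0.65 rad on to the front rail, foot against the rear kerb; once pushed some 0.15 rad past upright it tips on to the rear rail by itself. Origin: mid-plane, mid-width, 14 mm above the lower edge; z up its face, x through it to the rear rail, y along its width.
- tray_top (a point): Middle of the oven tray's top edge; about 150 mm above the worktop at the start
- platter: Oblong white porcelain platter 16 x 118 x 176 mm. It already stands properly, leaning back about 0.28 rad on the rear rail. Origin: mid-plane, mid-width, 32 mm above the lower edge; z up its face, x through it to the rear rail, y along its width.
- platter_top (a point): Middle of the platter's top edge
- bowl: Small white porcelain bowl, 96 mm wide, 42 mm high, in front of the rack. Origin: centre of its underside
- spoon: Wooden spoon 200 mm long lying in front of the rack, roughly along it. Its x runs along it, handle to -x
- mug: White mug, 78 mm wide, 88 mm high, handle at its +y; beside the rack's left (+y) end. Origin: centre of its underside
- goblet: Green glass goblet, 68 mm wide, 140 mm high, beside the rack's right (-y) end. Origin: centre of its underside
- jar: Glass storage jar with steel lid, 72 mm wide, 105 mm high, behind the rack. Origin: centre of its underside
- mill: Dark wooden pepper mill, 56 mm wide, 150 mm high, behind the rack. Origin: centre of its underside
Not all that is in view belongs to the job. Leave any yellow look-alike of the platter alone. Leave any blue look-alike of the tray alone.

How it is judged:
At the end, for the whole second after the job is handed in: Board and tray lean on the rear rail (top edge over 12 mm behind the groove's centre line, under 0.45 rad from vertical), foot in the groove (origin below 50 mm, -20 to +25 mm of its centre line), within 60 mm of the start, square within 0.2 rad, at rest; the platter still leans back (x of each of board_top, tray_top, platter_top in the frame of rack above 0.012 m and angle between each of board, tray's own z axis and vertical below 0.45 rad and x of board in the frame of rack between -0.02 and 0.025 m and height (world z) of each of board, tray below 0.05 m and distance of each of board, tray from where it was at the start of the episode below 0.06 m and angle between the y axis of each of board, tray and the y axis of rack, either way round below 0.2 rad and linear speed of each of board, tray below 0.02 m/s and angular speed of each of board, tray below 0.1 rad/s and x of tray in the frame of rack between -0.02 and 0.025 m); the robot touches nothing.
It fails at once if the board, the tray or the platter is lifted out of the groove (its origin rises 25 mm) (height (world z) of any of board, tray above 0.055 m or height (world z) of platter above 0.07 m).
It fails at once if the board or the tray is squeezed or shoved with more than 30 N (contact force between the fingers and board above 30 N or contact force between the fingers and tray above 30 N).
It fails at once if the platter that already stands is disturbed (its top edge moves 30 mm) (distance of platter_top from where it was at the start of the episode above 0.03 m).
It fails at once if the bowl, spoon, mug, goblet, jar or mill is displaced by 30 mm or tipped ((distance of bowl from where it was at the start of the episode above 0.03 m or angle between bowl's own z axis and vertical above 0.4 rad) or distance of spoon from where it was at the start of the episode above 0.03 m or (distance of mug from where it was at the start of the episode above 0.03 m or angle between mug's own z axis and vertical above 0.4 rad) or (distance of goblet from where it was at the start of the episode above 0.03 m or angle between goblet's own z axis and vertical above 0.4 rad) or (distance of jar from where it was at the start of the episode above 0.03 m or angle between jar's own z axis and vertical above 0.4 rad) or (distance of mill from where it was at the start of the episode above 0.03 m or angle between mill's own z axis and vertical above 0.4 rad)).
It also fails if it takes over 51 s, if anything falls off the work surface, if the arm or the gripper's body presses on something with over 40 N, if the wrist force passes 120 N, or if a joint passes its speed limit or range.

## Working session

There is one attempt and no reset: what is moved stays moved. The work goes in short steps, each a Python script; the robot and the scene stay as the last script left them, time stands still between calls to the robot, and variables do not carry over. Pictures are saved under pics/ and viewed, at most 10 in all, crops included, and the job is handed in when it is done.

```bash
ls; mkdir -p pics; python3 - <<'E'
from plant import r, vision, models, telemetry
import cv2, numpy as np
for c in ["scene","top"]:
    im=vision.snapshot(c); cv2.imwrite(f"pics/{c}0.png",im[:,:,::-1])
    k=vision.get_calibration(c); print(c,np.round(k["position"],3),np.round(k["orientation"],3),k["fx"])
    for n in ["rack","front_rail","rear_rail","board","board_top","tray","tray_top","platter","platter_top","bowl","spoon","mug","goblet","jar","mill"]:
        print(n,[(np.round(d["at"],3).tolist(),round(d["score"],2)) for d in models.mark_of(n,c)][:3])
print(telemetry.current_t(), r.nose_length)
E
```

```text
pics
scene [ 1.162 -0.09   1.144] [-0.217  0.757  0.59  -0.175] 410.1783734554616
rack [([0.64, 0.098, -0.001], 0.7), ([0.644, 0.097, 0.029], 0.39)]
front_rail []
rear_rail [([0.674, 0.093, 0.121], 0.84)]
board [([0.628, -0.043, 0.027], 0.56), ([0.639, 0.099, -0.002], 0.28)]
board_top [([0.521, -0.03, 0.163], 0.83)]
tray [([0.397, -0.193, 0.01], 0.61), ([0.642, 0.098, 0.03], 0.58)]
tray_top [([0.377, -0.346, 0.009], 0.59)]
platter [([0.283, 0.463, 0.007], 0.88), ([0.656, 0.252, 0.044], 0.58), ([0.81, 0.187, -0.002], 0.36)]
platter_top [([0.691, 0.246, 0.183], 0.87), ([0.249, 0.324, 0.007], 0.72), ([0.676, 0.093, 0.122], 0.15)]
bowl [([0.429, -0.037, 0.002], 0.82), ([0.606, 0.408, -0.002], 0.71)]
spoon [([0.433, 0.222, -0.002], 0.56)]
mug [([0.606, 0.411, -0.001], 0.96), ([0.811, 0.187, -0.001], 0.7)]
goblet [([0.635, -0.211, 0.0], 0.85)]
jar [([0.814, 0.186, -0.001], 0.83), ([0.548, 0.11, 0.147], 0.67)]
mill [([0.786, -0.016, 0.001], 0.71)]
top [0.352 0.067 1.49 ] [ 0.043 -0.704  0.707 -0.046] 441.9316040481305
rack [([0.641, 0.098, 0.003], 0.78), ([0.434, 0.221, 0.002], 0.22)]
front
[... 190 characters left out ...]
 [([0.518, -0.029, 0.163], 0.78)]
tray [([0.638, 0.099, 0.028], 0.73), ([0.396, -0.19, 0.01], 0.72), ([0.439, 0.223, 0.005], 0.18)]
tray_top [([0.381, -0.344, 0.01], 0.8), ([0.548, 0.112, 0.147], 0.72), ([0.656, 0.245, 0.043], 0.57)]
platter [([0.653, 0.246, 0.044], 0.95)]
platter_top [([0.249, 0.324, 0.009], 0.9), ([0.639, 0.1, 0.029], 0.75), ([0.695, 0.245, 0.179], 0.7)]
bowl [([0.422, -0.033, 0.002], 0.92)]
spoon [([0.437, 0.225, 0.001], 0.59)]
mug [([0.61, 0.413, -0.005], 0.97)]
goblet [([0.63, -0.216, 0.0], 0.95), ([0.693, 0.248, 0.182], 0.7)]
jar [([0.812, 0.184, -0.002], 0.67), ([0.436, 0.221, 0.003], 0.22)]
mill [([0.785, -0.021, 0.001], 0.71), ([0.697, 0.244, 0.18], 0.63)]
1.6 0.025
```

View pics/scene0.png

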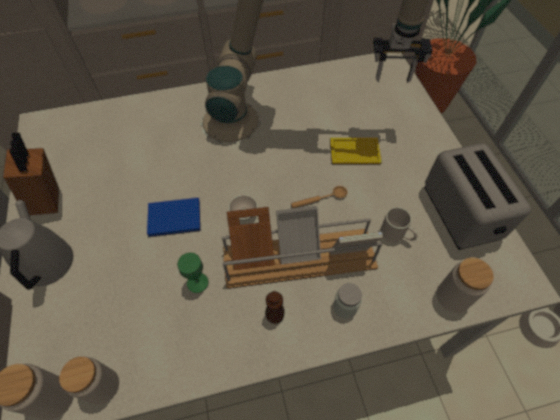

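View pics/top0.png

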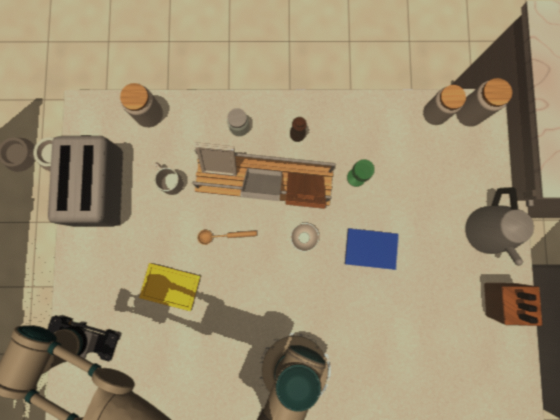

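The pictures agree with the networks: the board (scene 250,240) and tray (298,235) lean forward, the platter (355,242) stands. The yellow (355,150) and blue (174,217) slabs are look-alikes. Two views agree within about 7 mm, with the rack yaw at about -0.12. I'll push with the fingers 70 mm apart so that they straddle the board's slot.

```bash
cat > h.py <<'E'
from plant import r, gripper_to, inverse_kinematics, vision, models, telemetry
import numpy as np
from scipy.spatial.transform import Rotation as R
O=np.array([.6405,.0985]); yaw=-.12
ex=np.array([np.cos(yaw),np.sin(yaw)]); ey=np.array([-ex[1],ex[0]])
# tool pointing down, closing line along the groove
M=R.from_matrix(np.c_[np.r_[ex,0],np.r_[-ey,0],[0,0,-1]]); Q=M.as_quat(scalar_first=True)
if inverse_kinematics([.5,0,.3],Q) is None or abs(inverse_kinematics([.5,0,.3],Q)[5])>2.5:
    Q=(M*R.from_euler('z',np.pi)).as_quat(scalar_first=True)
def W(x,y,ztip): return np.r_[O+x*ex+y*ey, ztip+r.nose_length]
def path(px,pz,H,h,below=.02,half=.008):
    out=[]
    for th in [.72,.5,.3,.1,-.08,-.16,-.23]:
        L=H if th>0 else H-below
        x=px-L*np.sin(th)-h*np.cos(th)-half
        z=pz+L*np.cos(th)-h*np.sin(th)-(below if th>0 else 0)
        out.append((x,z))
    return out
JOBS=dict(board=(-.142,path(.010,.016,.185,.008)),tray=(0.,path(.009,.016,.168,.010)))
def push(n):
    y,p=JOBS[n]; f0=np.array(telemetry.current_wrist_force())
    r.move_l(W(p[0][0]-.03,y,.20),vel=.15) ; r.move_l(W(p[0][0]-.03,y,p[0][1]),vel=.12)
    for x,z in p:
        g=r.move_l(W(x,y,z),vel=.06,guard=12)
        print(n,round(x,3),round(z,3),g,np.round(telemetry.current_wrist_force()-f0,1),round(telemetry.current_t(),1))
        if g: break
    return g
E
python3 - <<'E'
from h import *
print(Q,inverse_kinematics([.5,0,.3],Q))
for n,(y,p) in JOBS.items():
    for x,z in [(p[0][0]-.03,.2),p[0],p[-1]]: print(n,np.round(W(x,y,z),3),inverse_kinematics(W(x,y,z),Q) is not None)
gripper_to(.07)
r.move_to(W(-.175,-.142,.24),Q)
print(telemetry.current_t(),telemetry.current_ee_pos())
push("board")
import cv2
a=vision.snapshot("scene"); print([ (d["at"],d["score"]) for d in models.mark_of("board_top","scene")][:2])
k=np.hstack([cv2.resize(a[160:320,170:430],None,fx=2.5,fy=2.5)]); cv2.imwrite("pics/b1.png",k[:,:,::-1])
E
```

```text
[ 0.          0.99820054 -0.05996401  0.        ] [-1.39249582e-01  1.19805620e-01  1.46966139e+00 -4.44089210e-16
  1.55212565e+00  1.55154674e+00]
board [ 0.469 -0.024  0.225] True
board [ 0.498 -0.027  0.155] True
board [ 0.655 -0.046  0.203] True
tray [0.494 0.116 0.225] True
tray [0.524 0.113 0.141] True
tray [0.665 0.096 0.187] True
4.4833 [ 0.44981921 -0.02091191  0.26493859]
board -0.126 0.13 False [-0.5 -0.8 -0.3] 6.3
board -0.094 0.155 False [ 1.1  0.1 -0.9] 7.1
board -0.06 0.17 False [-0.1 -0.7 -0.4] 7.9
board -0.024 0.179 False [-0.2 -0.6 -0.4] 8.7
board 0.007 0.181 False [-0.   0.5 -0.8] 9.3
board 0.02 0.18 False [-0.1 -0.4 -0.2] 9.7
board 0.032 0.178 False [-0.6 -0.2 -0.9] 10.1
[([0.5184, -0.0302, 0.1611], 0.92)]
```

View pics/b1.png

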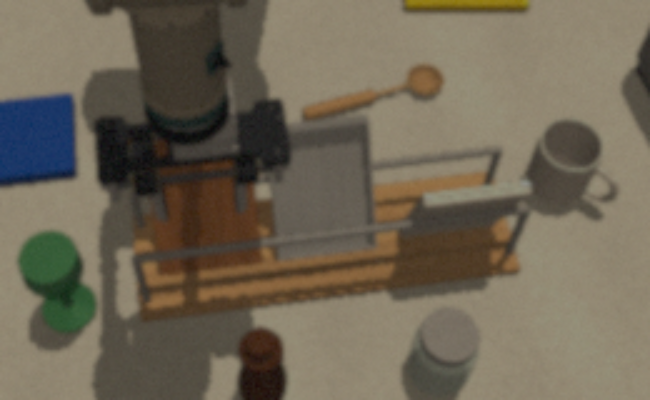

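The picture shows the fingers (now at 160,200 and 245,195 in the crop) slid over the top edge and the board didn't move. The tips were too high, so I'll repeat with them 50 mm below the top edge.

```bash
sed -i 's/below=.02,half=.008/below=.05,half=.006/; s/-.16,-.23\]/-.16,-.26]/' h.py
python3 - <<'E'
from h import *
y=-.142
r.move_l(W(.032,y,.24),vel=.15); r.move_l(W(-.165,y,.24),vel=.2)
push("board")
import cv2
a=vision.snapshot("scene"); print([ (d["at"],d["score"]) for d in models.mark_of("board_top","scene")][:2])
cv2.imwrite("pics/b2.png",cv2.resize(a[160:320,170:430],None,fx=2.5,fy=2.5)[:,:,::-1])
E
```

```text
board -0.124 0.1 False [-0.2  0.3  0.5] 13.9
board -0.092 0.125 False [-0.1 -0.6 -0.9] 14.7
board -0.058 0.14 False [-1.   0.2  1. ] 15.5
board -0.022 0.149 False [-0.2 -0.3  1.7] 16.3
board 0.007 0.151 False [ 0.5 -0.   1.3] 16.9
board 0.018 0.151 False [-0.6 -0.2  0.1] 17.2
board 0.031 0.149 True [-2.1  0.   3.2] 17.5
[([0.6681, -0.0461, 0.1899], 0.75), ([0.6231, -0.0421, 0.0271], 0.47)]
```

View pics/b2.png

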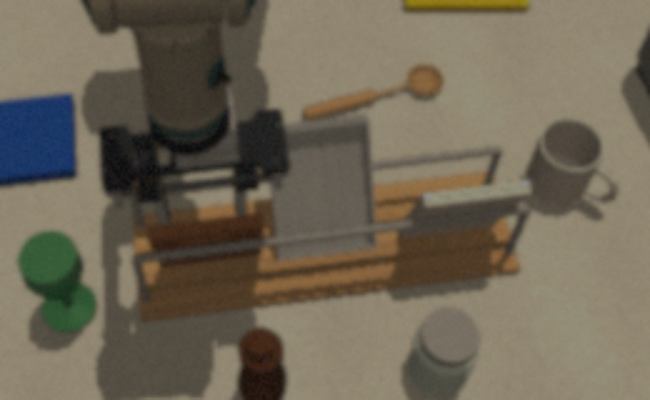

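The board now leans on the rear rail (top edge at 205,215 in the crop). Next: back off and do the tray.

```bash
python3 - <<'E'
from h import *
r.move_l(W(-.06,-.142,.17),vel=.1); r.move_l(W(-.16,-.142,.24),vel=.2); r.move_l(W(-.16,0,.24),vel=.2)
push("tray")
r.move_l(W(-.06,0,.17),vel=.1); r.move_l(W(-.20,0,.26),vel=.2)
import cv2
a=vision.snapshot("scene")
for n in ["board_top","tray_top","platter_top","board","tray"]:
    for d in models.mark_of(n,"scene")[:3]:
        q=np.array(d["at"])[:2]-O; print(n,np.round([q@ex,q@ey,d["at"][2]],3),round(d["score"],2))
cv2.imwrite("pics/t1.png",cv2.resize(a[160:320,170:430],None,fx=2.5,fy=2.5)[:,:,::-1])
print(telemetry.current_t())
E
```

```text
tray -0.115 0.086 False [ 0.3 -0.2  0.5] 22.4
tray -0.086 0.109 False [-2.  -0.1  0.9] 23.1
tray -0.056 0.124 False [-1.   0.1 -0.5] 23.8
tray -0.024 0.132 False [-1.  -0.2  0.7] 24.5
tray 0.002 0.134 False [-0.8 -0.4 -0.6] 25.1
tray 0.012 0.134 False [-4.2 -0.1  0.9] 25.4
tray 0.024 0.133 True [-3.2  0.4  3.1] 25.6
board_top [ 0.046 -0.139  0.192] 0.88
board_top [ 0.031 -0.311 -0.002] 0.39
tray_top [-0.208 -0.468  0.008] 0.84
tray_top [0.037 0.003 0.174] 0.7
tray_top [ 0.001 -0.003  0.029] 0.17
platter_top [0.035 0.15  0.184] 0.97
platter_top [-0.418  0.176  0.007] 0.95
board [ 0.    -0.14   0.026] 0.88
board [0.035 0.149 0.185] 0.59
tray [-0.208 -0.318  0.01 ] 0.79
tray [-0.002  0.001  0.029] 0.65
27.875
```

View pics/t1.png

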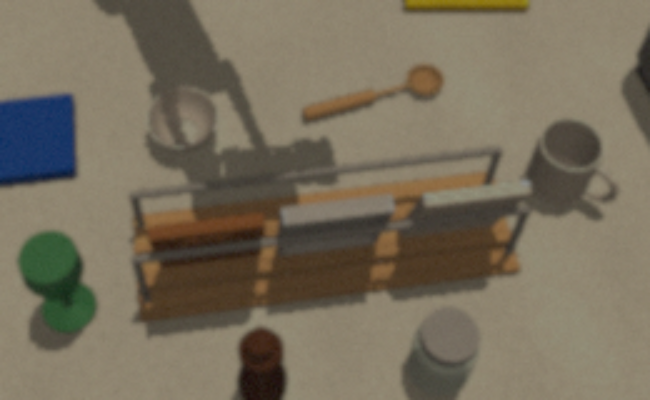

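All three now lean on the rear rail (crop: board 205,230; tray 335,210; platter 475,195). The arm is clear and the surroundings are untouched, so I'm handing in.

```bash
python3 -c "
from plant import r
r.hold(0.5); print(r.sign_off())"
```

```text
the job is handed in; nothing more can be done
None
```

The board and the tray now lean back on the rear rail next to the undisturbed platter, and the job was handed in at about 28 s; the first push at the board slid over its top edge without moving it, and the second, with the fingertips lower, worked.

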